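# Put the tea coasters away in a square pile and clip the lid on

### The arm

A 6-joint arm with a two-finger parallel gripper is mounted at the origin on the work surface. World frame = base frame: x ahead of the robot, y to its left, z up, the work surface at z = 0. Lengths are in m, angles in rad, forces in N, time in s.
With the tool pointing down it reaches from about 0.325 to 0.9 m from the base axis. Payload 6.1 kg.
Tool frame: the origin (TCP) lies at the very end of the fingers, on their centre line; the grasp point (between the pads) lies 19 mm behind it; z points along the fingers, y is the line along which they close (so a half turn about z gives the same grasp; the last joint's range is limited). The gripper opens to 87 mm and grips with 3 to 60 N. Pads are 19 mm wide; open, the fingers measure 117 mm over their backs; the gripper's body (75 mm by 190 mm) begins 51 mm behind the grasp point.
Start: joints at [1.114, 0.22, 1.526, -0, 1.395, -0.126], TCP at [0.203, 0.591, 0.223] pointing down, gripper open.
Joint ranges: [-2.98, 2.98], [-0.91, 2.08], [0.09, 2.57], [-1.24, 4.39], [0.2, 2.65], [-2.68, 2.68]. Speed limits (rad/s): [2.57, 2.57, 3.01, 3.14, 3.14, 3.14].

### API

Orientations are given as a unit quaternion [w, x, y, z].
In Python, from station import arm, imaging, spotter gives the robot as it stands.
- The arm moves only by the tool arm_command, never from a script. Its argument "series" is a list of rows, each a list of 3 entries, a list of its own where there are three numbers: the opening, from -1 (shut) to 1 (fully open), then the shift along the tool's x, y, z in units of 12 cm (1.0 is 12 cm), then the turn about the tool's z in units of pi/2 rad (1.0 is pi/2 rad). In form: [[jaw, [dx, dy, dz], twist], ...]. A call has 1 to 10 rows; each row is the pose to reach, as a shift and turn from the pose commanded when the call began, along the tool's axes at that moment; what a row does not reach only later rows make up. A row lasts 1/10 s, in which the tool goes at most 50 mm and 8.59 degrees, less where a joint would pass 70% of its speed; a pose out of reach is approached as far as the arm can. A call with a number of a shift or a turn outside -1 to 1 is refused whole. A call with a gripper value outside its range is refused whole. The fingers move at their own pace and stop on an object; "force" is the grip in N (left out, the last holds). Time passes only in rows, so rows that repeat a pose let the fingers close. It gives the time, the measured TCP pose, the force, the opening and the grip force at its end, in the units of the state.
- arm.sense(): the state, without advancing time (a new reading comes with each control period).
- imaging.snapshot(name): name is "side" or "top"; returns a dict with "img" (400x640x3 uint8, red, green, blue), "vertical_fov" (degrees; the focal length in pixels is half the picture's height over the tangent of half this angle, whatever the lens; pixels are square), "cx", "cy" (the principal point, pixels), "rvec" (rotation vector, rad) and "tvec" (3), from world to camera coordinates, as OpenCV has them. Camera axes: x right, y down, z forward; pixel columns grow to the right and rows downward; lengths in m; the calibration is good to about 2 mm. A picture is of the moment at which its call begins. There is no depth.
- arm.hand_in(): hands the job in; it is judged then, once.
Trained networks look in a picture, given as the dict that the camera call returned (one of the last four; its "shot" number tells which), for a name from the list of things; names that differ only in an ending like _2 or _b are one class to them, and where a whole thing is asked for, a point or a joint stands for the part that bears it (a point fixed in the world has none). Each returns a list of dicts, best first, with "conf" (0 to 1); they miss things now and then, are a little off and sometimes report something else, mostly with a low value. They report only what shows in the picture. A call takes as long as a camera call. They do not tell look-alikes from the thing itself.
- spotter.spot_in(thing, picture): "uv" ([column, row] in pixels, amid what is visible of it).
The state is a dict: "clock": time; "joints": joint angles; "joint_vel": joint speeds; "tau": joint torques, N m; "ee_pos": TCP position; "orientation": TCP orientation; "ft_force": force on the tool from outside, world axes, zero at the start; "ft_torque": the same for the moment, N m; "opening": finger opening in m; "grasp_force": force on a finger pad.
Only numpy, scipy, OpenCV 4.12 (cv2) and the standard library are available. Lean on these libraries where they do the work, as an engineer would, in place of code of your own. Each camera call takes 0.05 s, during which the arm holds its last target. There are 200 camera calls.

### The job

Put the tea coasters away: lay the red and the green coaster, without dropping them, squarely on the pile of two in the grey organiser, so that all four stand in one neat pile with their edges flush. Then put the lid on the organiser and press it down until the clips at both ends have snapped over it. Leave everything else on the ledge where it is.

Things in the scene. Friction and masses are not known exactly. Their poses are not given: they have to be found in the camera images.
- organiser: Grey open-topped plastic organiser, 150 mm in its x, 192 in its y, 56 high, walls and floor 4 thick; stuck down, does not move; on the left or right of the ledge, turned a little. Origin: centre of its underside. A divider at y +48 to +52 parts a narrow bay with batteries from the coaster bay. Black spring clips, 44 mm wide, 79 mm high, stand at the middle of both end walls (y +-96).
- bay (a point): Centre of the floor of the organiser's coaster bay, 4 mm above the ledge; axes as the organiser. The bay is 142 mm in x and 140 mm in y; the pile of two coasters lies within about 8 mm of its centre.
- lid: Loose grey lid, flat on the ledge, right side up, 150 mm in its x, 190 in its y, about 120 g. Origin: centre of the underside of its 6 mm deep rounded lip; the 4 mm plate is above that (6 to 10 mm). Fitted, the plate lies on the organiser's rim, the origin 50 mm above the organiser's origin, long side along long side, either way round; the lip has 2.5 mm play inside the walls.
- lid_rib (a point): Top centre of the lid's black grip rib, 30 mm above the lid's origin: 16 mm wide in the lid's x, 90 mm long in its y, rising 20 mm from the plate.
- clip_left (a joint): Spring clip at the organiser's +y end: 0 upright, grows (rad) as pushed outward, springs back. Its ramp meets the lid when the plate is about 15 mm above the rim; pressed straight down with 3 to 8 N in all, the lid pushes both clips out by about 0.1 rad; over the last 3 mm they spring back with their noses 1 mm above the plate and hold it.
- clip_right (a joint): The same spring clip at the organiser's -y end.
- coaster_blue: Blue-patterned square ceramic tea coaster with cork underside, 64 x 64 x 10 mm, about 80 g. Origin: centre of its underside; x and y along its sides, z up. Bottom of the pile in the organiser's coaster bay, on its floor (4 mm up), turned up to 0.2 rad to the organiser.
- coaster_yellow: Yellow-patterned square ceramic tea coaster with cork underside, 64 x 64 x 10 mm, about 80 g. Origin: centre of its underside; x and y along its sides, z up. Lies flush on the blue one, second in the pile.
- coaster_red: Terracotta red-patterned square ceramic tea coaster with cork underside, 64 x 64 x 10 mm, about 80 g. Origin: centre of its underside; x and y along its sides, z up. Loose, flat on the ledge.
- coaster_green: Green-patterned square ceramic tea coaster with cork underside, 64 x 64 x 10 mm, about 80 g. Origin: centre of its underside; x and y along its sides, z up. Loose, flat on the ledge.
- card_box: Bystander: red boxed deck of cards, 90 x 64 x 20 mm, lying flat. Origin: centre of its underside. Leave it alone.
- teacup: Bystander: small white handleless tea cup, 68 mm across the rim, 48 mm tall, upright. Origin: centre of its underside. Leave it alone.
- remote: Bystander: orange remote control, 155 x 44 x 17 mm, lying flat. Origin: centre of its underside. Leave it alone.
- tea_tin: Bystander: green tea tin, 72 mm across, 95 mm tall, upright. Origin: centre of its underside. Leave it alone.
- photo_frame: Bystander: stainless steel photo frame standing on a foot plate, 130 mm wide, 178 mm tall, 70 mm deep. Origin: centre of its underside. Leave it alone.
- plant_pot: Bystander: small terracotta pot with a succulent, 68 mm across, about 100 mm tall. Origin: centre of its underside. Leave it alone.
- glasses_case: Bystander: dark brown spectacles case, 160 x 60 x 36 mm. Origin: centre of its underside. Leave it alone.
Not all that is in view belongs to the job. What is shaped like the coaster_green but purple is not meant.

How it is judged:
On the way, in this order (a step that is already met when the one before it is completed fails the run):
1. all four coasters lie in one square pile in the organiser, released (z of coaster_blue in the frame of organiser below 0.008 m and angle between each of coaster_blue, coaster_yellow, coaster_red, coaster_green's own z axis and vertical below 0.05 rad and horizontal distance between each of coaster_yellow, coaster_red, coaster_green and coaster_blue below 0.005 m and (angle between the x axis of coaster_yellow and the x axis of coaster_blue, either way round below 0.12 rad or angle between the x axis of coaster_yellow and the y axis of coaster_blue, either way round below 0.12 rad) and z of coaster_yellow in the frame of coaster_blue between 0.0075 and 0.0125 m and (angle between the x axis of coaster_red and the x axis of coaster_blue, either way round below 0.12 rad or angle between the x axis of coaster_red and the y axis of coaster_blue, either way round below 0.12 rad) and z of coaster_red in the frame of coaster_blue between 0.0175 and 0.0325 m and (angle between the x axis of coaster_green and the x axis of coaster_blue, either way round below 0.12 rad or angle between the x axis of coaster_green and the y axis of coaster_blue, either way round below 0.12 rad) and z of coaster_green in the frame of coaster_blue between 0.0175 and 0.0325 m and contact force between each of coaster_blue, coaster_yellow, coaster_red, coaster_green and the fingers below 0.1 N), for 0.2 s.
2. the lid sits on the rim with both clips snapped over it (z of lid in the frame of organiser between 0.0475 and 0.0525 m and horizontal distance between lid and organiser below 0.006 m and angle between the y axis of lid and the y axis of organiser, either way round below 0.05 rad and angle between lid's own z axis and vertical below 0.03 rad and value of joint each of clip_left, clip_right below 0.04 rad), for 0.2 s.
At the end, for the whole second after the job is handed in: On the organiser's floor: blue, yellow on it, red and green above in either order, all flat, centres within 5 mm of blue's, sides within 0.12 rad of square with it. Lid on the rim (height 2.5 mm, sideways 6 mm, 0.05 rad), both clips within 0.04 rad of upright, all at rest (all of step 2 and z of coaster_blue in the frame of organiser below 0.008 m and angle between each of coaster_blue, coaster_yellow, coaster_red, coaster_green's own z axis and vertical below 0.05 rad and horizontal distance between each of coaster_yellow, coaster_red, coaster_green and coaster_blue below 0.005 m and (angle between the x axis of coaster_yellow and the x axis of coaster_blue, either way round below 0.12 rad or angle between the x axis of coaster_yellow and the y axis of coaster_blue, either way round below 0.12 rad) and z of coaster_yellow in the frame of coaster_blue between 0.0075 and 0.0125 m and (angle between the x axis of coaster_red and the x axis of coaster_blue, either way round below 0.12 rad or angle between the x axis of coaster_red and the y axis of coaster_blue, either way round below 0.12 rad) and z of coaster_red in the frame of coaster_blue between 0.0175 and 0.0325 m and (angle between the x axis of coaster_green and the x axis of coaster_blue, either way round below 0.12 rad or angle between the x axis of coaster_green and the y axis of coaster_blue, either way round below 0.12 rad) and z of coaster_green in the frame of coaster_blue between 0.0175 and 0.0325 m and linear speed of each of coaster_blue, coaster_yellow, coaster_red, coaster_green, lid below 0.02 m/s); the robot touches nothing.
It fails at once if a coaster is dropped (falls free faster than 0.55 m/s, about 15 mm) ((linear speed of coaster_blue above 0.55 m/s and contact force between coaster_blue and the fingers below 0.1 N) or (linear speed of coaster_yellow above 0.55 m/s and contact force between coaster_yellow and the fingers below 0.1 N) or (linear speed of coaster_red above 0.55 m/s and contact force between coaster_red and the fingers below 0.1 N) or (linear speed of coaster_green above 0.55 m/s and contact force between coaster_green and the fingers below 0.1 N)).
It fails at once if another thing on the ledge is shifted more than 30 mm or tipped (distance of any of card_box, teacup, remote, tea_tin, photo_frame, plant_pot, glasses_case from where it was at the start of the episode above 0.03 m or angle between any of card_box, teacup, remote, tea_tin, photo_frame, plant_pot, glasses_case's own z axis and vertical above 0.3 rad).
It also fails if it takes over 70 s, if anything falls off the work surface, if the arm or the gripper's body presses on something with over 40 N, if the wrist force passes 120 N, or if a joint passes its speed limit or range.

## Working session

There is one attempt and no reset: what is moved stays moved. The work goes in short steps, Python scripts to look and compute and a tool call to move; the robot and the scene stay as the last step left them, time stands still between calls to the robot, and variables do not carry over. Pictures are saved under pics/ and viewed, at most 10 in all, crops included, and the job is handed in when it is done.

Besides the shell and the picture viewer there is one more tool, called after ">>>" by a JSON object that holds its "op" and its "data", one argument or row to a line. arm_command: Moves the arm, as the interface text tells. Its arguments: {"type":"object","properties":{"series":{"type":"array"},"force":{"type":"number"}},"required":["series"]}

```bash
mkdir -p pics; ls
cat > h.py <<'E'
from station import arm, imaging, spotter
import numpy as np, cv2
def cal(p):
    h=p["img"].shape[0]; f=h/2/np.tan(np.radians(p["vertical_fov"])/2)
    return f,cv2.Rodrigues(np.array(p["rvec"],float))[0],np.array(p["tvec"],float).ravel()
def proj(p,X):
    f,R,t=cal(p); c=np.atleast_2d(X)@R.T+t
    return c[:,:2]/c[:,2:]*f+[p["cx"],p["cy"]]
def ray(p,uv):
    f,R,t=cal(p); d=R.T@np.array([(uv[0]-p["cx"])/f,(uv[1]-p["cy"])/f,1]); return -R.T@t,d
def onz(p,uv,z):
    o,d=ray(p,uv); return o+d*(z-o[2])/d[2]
def tri(p,u,q,v):
    o1,d1=ray(p,u);o2,d2=ray(q,v); s=np.linalg.lstsq(np.c_[d1,-d2],o2-o1,rcond=None)[0]
    a,b=o1+s[0]*d1,o2+s[1]*d2; return (a+b)/2,np.linalg.norm(a-b)
def save(p,n,crop=None,k=1):
    im=p["img"][:,:,::-1]
    if crop: im=im[crop[1]:crop[3],crop[0]:crop[2]]
    cv2.imwrite("pics/"+n,cv2.resize(im,None,fx=k,fy=k,interpolation=cv2.INTER_CUBIC))
E
python3 - <<'E'
from h import *
import pickle
np.set_printoptions(precision=4,suppress=True)
t=imaging.snapshot("top");s=imaging.snapshot("side")
pickle.dump((t,s),open("p0.pkl","wb"))
save(t,"t0.png");save(s,"s0.png")
for p in(t,s):
    f,R,tt=cal(p);print(f,p["cx"],p["cy"],-R.T@tt,R[2])
for n in "organiser lid lid_rib clip_left clip_right coaster_blue coaster_yellow coaster_red coaster_green card_box teacup remote tea_tin photo_frame plant_pot glasses_case".split():
    for nm,p in(("t",t),("s",s)):
        print(n,nm,[(np.round(d["uv"]).tolist(),round(d["conf"],2)) for d in spotter.spot_in(n,p)[:3]])
print(arm.sense())
E
```

```text
pics
382.4929193518914 321.0555677462369 204.75498662580543 [ 0.3312 -0.0292  1.3031] [ 0.1791  0.0197 -0.9836]
519.3813605298733 325.5433719473461 193.40014668505225 [1.3374 1.0439 0.9525] [-0.4955 -0.6605 -0.5641]
organiser t [([251.0, 190.0], 0.75)]
organiser s [([359.0, 254.0], 0.91)]
lid t [([403.0, 197.0], 0.84)]
lid s [([269.0, 172.0], 0.92)]
lid_rib t [([175.0, 243.0], 0.63)]
lid_rib s [([269.0, 172.0], 0.97), ([243.0, 186.0], 0.72), ([354.0, 247.0], 0.23)]
clip_left t []
clip_left s [([378.0, 260.0], 0.78)]
clip_right t [([342.0, 139.0], 0.25)]
clip_right s []
coaster_blue t [([406.0, 196.0], 0.28)]
coaster_blue s [([348.0, 249.0], 0.53)]
coaster_yellow t [([261.0, 192.0], 0.88)]
coaster_yellow s [([354.0, 246.0], 0.73)]
coaster_red t [([316.0, 194.0], 0.52)]
coaster_red s [([315.0, 223.0], 0.7)]
coaster_green t [([245.0, 252.0], 0.82), ([269.0, 284.0], 0.74)]
coaster_green s [([419.0, 228.0], 0.79), ([421.0, 206.0], 0.61), ([270.0, 173.0], 0.28)]
card_box t [([381.0, 253.0], 0.72)]
card_box s [([328.0, 162.0], 0.7)]
teacup t [([247.0, 251.0], 0.72), ([311.0, 240.0], 0.7)]
t
[... 261 characters left out ...]
_frame s [([243.0, 187.0], 0.62)]
plant_pot t [([190.0, 181.0], 0.79)]
plant_pot s [([411.0, 297.0], 0.97)]
glasses_case t [([465.0, 188.0], 0.81), ([379.0, 257.0], 0.38)]
glasses_case s [([232.0, 150.0], 0.9)]
{'clock': 1.7, 'joints': array([ 1.1139,  0.2204,  1.5265,  0.    ,  1.3947, -0.1261]), 'joint_vel': array([ 0.0009,  0.0006,  0.0006,  0.0002, -0.0006, -0.0013]), 'tau': array([ -0.0003, -49.4549, -38.7706,   0.07  ,   0.0467,   0.    ]), 'ee_pos': array([0.203 , 0.5911, 0.2225]), 'orientation': array([-0.    ,  0.1646,  0.9864, -0.    ]), 'ft_force': array([-0.6417,  0.0021,  0.0637]), 'ft_torque': array([ 0.0064,  0.0645, -0.0033]), 'grasp_force': 0.0, 'opening': 0.087040037292408}
```

Run:
```python
from h import *
import pickle
t,s=pickle.load(open("p0.pkl","rb"))
save(t,"t0b.png",(150,100,530,330),2.1)
save(s,"s0b.png",(200,80,520,320),2.5)
```

```text
(no output)
```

View pics/t0b.png

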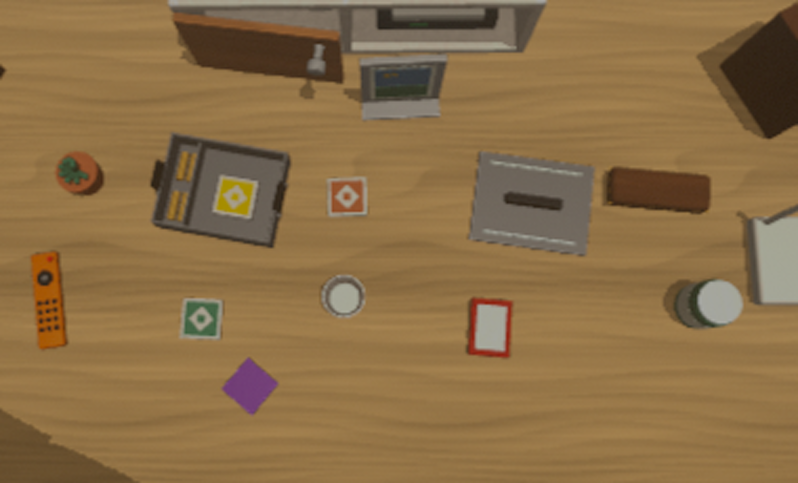

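View pics/s0b.png

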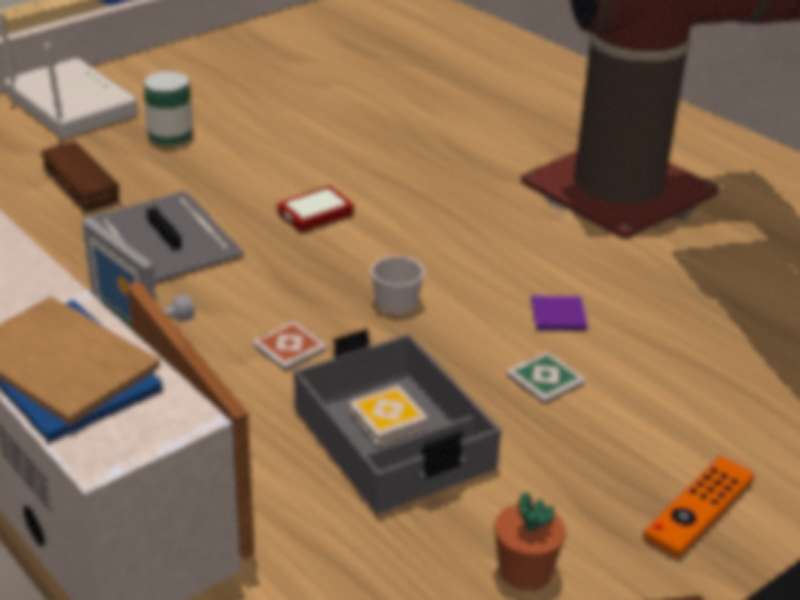

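```bash
cat >> h.py <<'E'
from scipy.ndimage import map_coordinates
from scipy.optimize import least_squares
def rect(x,y,a,z,w,h):
    c,s=np.cos(a),np.sin(a); q=np.array([[w,h],[-w,h],[-w,-h],[w,-h]])/2
    return np.c_[q@np.array([[c,s],[-s,c]])+[x,y],np.full(4,z)]
def edgepts(p,X,r):
    g=cv2.GaussianBlur(p["img"],(0,0),.7).astype(float); out=[]
    for i in range(4):
        A,B=X[i],X[(i+1)%4]
        for k in np.linspace(.12,.88,25):
            P=A+(B-A)*k; u=proj(p,P)[0]; e=proj(p,B)[0]-proj(p,A)[0]; n=np.array([-e[1],e[0]])/np.linalg.norm(e)
            m=X.mean(0); 
            if n@(u-proj(p,m)[0])<0:n=-n
            o=np.arange(-r,r+.01,.25); uv=u+o[:,None]*n
            pr=np.stack([map_coordinates(g[...,c],[uv[:,1],uv[:,0]],order=1) for c in range(3)],1)
            d=np.linalg.norm(np.gradient(pr,axis=0),axis=1); j=d.argmax()
            if d[j]<2 or j in(0,len(o)-1): continue
            out.append((i,k,u+o[j]*n,n))
    return out
def fit(views,w,h,z,init,r=(3,2,1.5,1.5),freez=True,edges=None):
    v=np.array([*init,z],float)
    for R_ in r:
        obs=[(p,[e for e in edgepts(p,rect(*v,w,h),R_) if edges is None or (vi,e[0]) in edges]) for vi,p in enumerate(views)]
        def res(q):
            X=rect(*(q if freez else [*q[:3],z]),w,h); o=[]
            for p,E in obs:
                P=np.array([X[i]+(X[(i+1)%4]-X[i])*k for i,k,_,_ in E]); U=proj(p,P)
                o+=[(u-e[2])@e[3] for u,e in zip(U,E)]
            return np.array(o)
        s=least_squares(res,v,loss="soft_l1",f_scale=.3); v=s.x
        if not freez:v[3]=z
    return v,np.median(abs(res(v))),sum(len(E) for _,E in obs)
def draw(p,polys,n,crop,k):
    im=cv2.resize(p["img"][crop[1]:crop[3],crop[0]:crop[2],::-1],None,fx=k,fy=k,interpolation=cv2.INTER_CUBIC)
    for X in polys:
        u=(proj(p,X)+.5-[crop[0],crop[1]])*k-.5; cv2.polylines(im,[np.round(u*8).astype(np.int32)],True,(255,0,255),1,cv2.LINE_AA,3)
    cv2.imwrite("pics/"+n,im)
E
cat > m.py <<'E'
from h import *
import pickle
np.set_printoptions(precision=4,suppress=True)
t,s=pickle.load(open("p0.pkl","rb"))
P=[]
for n,w,h,z,uv,a in [("red",.064,.064,.01,(315,194),0),("green",.064,.064,.01,(245.7,252),0),("yellow",.064,.064,.024,(262,194),-.1),("lid",.15,.19,.01,(403.5,196.5),-.1),("org",.15,.192,.056,(255.5,190),-.15)]:
    c=onz(t,uv,z)
    for nm,vs,fz in (("both",[t,s],True),("top",[t],False),("side",[s],False)):
        v,m,k=fit(vs,w,h,z,[c[0],c[1],a],freez=fz); print(n,nm,v,round(m,3),k)
        if nm=="both":P.append(rect(*v,w,h))
draw(t,P,"t1.png",(200,150,450,290),3.2)
draw(s,P,"s1.png",(220,140,460,300),3.3)
E
python3 m.py
```

```text
red both [0.605  0.0185 0.1121 0.0031] 0.519 156
red top [0.6029 0.0187 0.0743 0.01  ] 0.457 70
red side [0.6106 0.0246 0.1033 0.01  ] 0.48 81
green both [ 0.404   0.2499 -0.0302  0.0009] 0.477 193
green top [0.4059 0.2478 0.1269 0.01  ] 0.373 67
green side [ 0.4129  0.2569 -0.0331  0.01  ] 0.396 97
yellow both [ 0.6044  0.1993 -0.1644  0.0213] 0.397 166
yellow top [ 0.6011  0.1981 -0.1161  0.024 ] 0.454 57
yellow side [ 0.6065  0.2023 -0.1701  0.024 ] 0.274 99
lid both [ 0.5968 -0.285  -0.1444  0.0075] 0.241 157
lid top [ 0.5963 -0.2843 -0.141   0.01  ] 0.237 100
lid side [ 0.5991 -0.2814 -0.1496  0.01  ] 0.195 53
org both [ 0.6094  0.2146 -0.1724  0.0459] 0.326 165
org top [ 0.6072  0.2138 -0.1762  0.056 ] 0.501 81
org side [ 0.6176  0.2242 -0.1742  0.056 ] 0.265 88
```

View pics/t1.png

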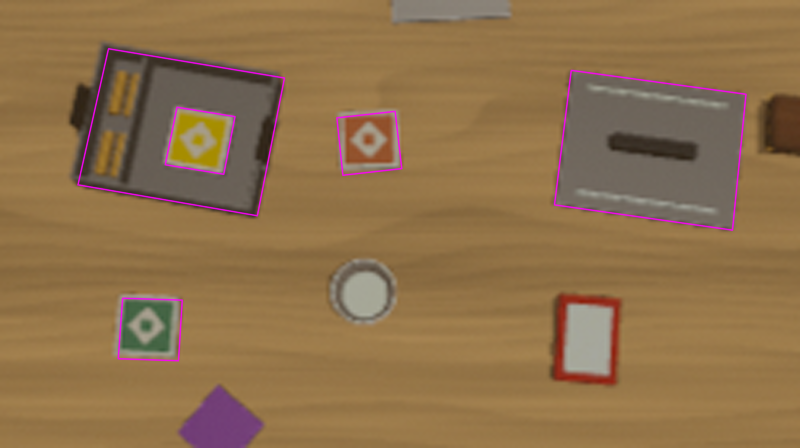

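View pics/s1.png

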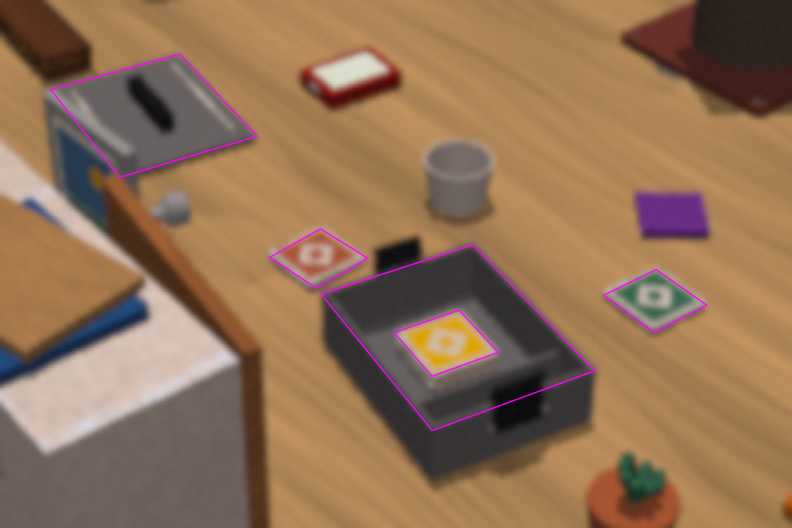

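```bash
cat >> h.py <<'E'
HUE={"red":(3,14,110),"green":(55,90,70),"yellow":(20,32,170),"purple":(125,160,80)}
def cent(p,name,near,r=22):
    hs=cv2.cvtColor(p["img"],cv2.COLOR_RGB2HSV).astype(int); lo,hi,s=HUE[name]
    m=((hs[...,0]>=lo)&(hs[...,0]<=hi)&(hs[...,1]>=s)).astype(np.uint8)
    k=np.zeros_like(m); cv2.circle(k,tuple(int(round(i)) for i in near),r,1,-1); m*=k
    n,l,st,_=cv2.connectedComponentsWithStats(m); 
    if n<2:return None
    m=(l==1+st[1:,4].argmax()).astype(np.uint8)
    hu=cv2.convexHull(cv2.findContours(m,0,1)[0][0]); f=np.zeros_like(m); cv2.fillPoly(f,[hu],1)
    ys,xs=f.nonzero(); return np.array([xs.mean(),ys.mean()]),hu[:,0].astype(float),int(f.sum())
E
python3 - <<'E'
from h import *
import pickle
np.set_printoptions(precision=4,suppress=True)
t,s=pickle.load(open("p0.pkl","rb"))
for n,z,a,b in [("red",.01,(315,194),(315,217.5)),("green",.01,(246,252),(418,230)),("yellow",.024,(262,194),(354.5,243.5)),("purple",.008,(269,284),(423,205))]:
    A=cent(t,n,a);B=cent(s,n,b)
    for d in(0,.5):
        X,g=tri(t,A[0]+d,s,B[0]+d)
        print(n,A[0],A[2],B[0],B[2],"tri",X,g,"top@z",onz(t,A[0]+d,z)[:2],"side@z",onz(s,B[0]+d,z)[:2])
    W=np.array([onz(s,u,z)[:2] for u in B[1]]).astype(np.float32);W2=np.array([onz(t,u,z)[:2] for u in A[1]]).astype(np.float32)
    print(cv2.minAreaRect(W*1000),cv2.minAreaRect(W2*1000))
st=arm.sense();print(proj(t,st["ee_pos"]),proj(s,st["ee_pos"]),proj(s,[0,0,0]),proj(t,[0,0,0]))
E
```

```text
red [315.027  193.0946] 222 [311.3625 217.875 ] 80 tri [0.6132 0.0145 0.0028] 0.01061798769538171 top@z [0.6076 0.0177] side@z [0.6222 0.0182]
red [315.027  193.0946] 222 [311.3625 217.875 ] 80 tri [ 0.6116  0.0134 -0.0005] 0.009101575790325396 top@z [0.6058 0.0159] side@z [0.6224 0.0211]
((623.4676513671875, 19.14919662475586), (50.268314361572266, 22.82402229309082), 81.19834899902344) ((607.970703125, 17.853296279907227), (49.61799621582031, 48.56959915161133), 0.09647974371910095)
green [245.3534 251.4009] 232 [425.4737 230.    ] 19 tri [0.3998 0.2604 0.007 ] 0.02104369830885342 top@z [0.4069 0.252 ] side@z [0.3943 0.2693]
green [245.3534 251.4009] 232 [425.4737 230.    ] 19 tri [0.3978 0.2598 0.0038] 0.02252968659651675 top@z [0.4052 0.2502] side@z [0.3949 0.2718]
((393.5111999511719, 270.6455078125), (19.31137466430664, 11.483424186706543), 43.90298843383789) ((406.6828918457031, 251.85560607910156), (50.30144500732422, 48.2702522277832), 84.46024322509766)
yellow [261.3348 193.4449] 227 [350.4022 244.6087] 92 tri [0.61   0.1981 0.0178] 0.01312805301749119 top@z [0.6037 0.2014]
[... 258 characters left out ...]
0244598388672) ((603.9913330078125, 201.33273315429688), (50.08610534667969, 50.424564361572266), 80.24382781982422)
purple [268.5421 283.5289] 380 [423.1309 204.7236] 275 tri [0.301  0.1713 0.004 ] 0.0008051094460108377 top@z [0.3008 0.171 ] side@z [0.3057 0.1747]
purple [268.5421 283.5289] 380 [423.1309 204.7236] 275 tri [0.2987 0.1706 0.0007] 0.0007337410450925078 top@z [0.2992 0.1692] side@z [0.3064 0.1775]
((304.4767150878906, 174.2294921875), (69.9393310546875, 62.41025924682617), 50.36384201049805) ((300.8236389160156, 170.8524627685547), (62.31698989868164, 62.623050689697266), 50.226932525634766)
[[103.2446 321.2593]] [[584.9574 196.6071]] [[447.0124 154.4079]] [[319.7229 379.6279]]
```

```bash
cat >> h.py <<'E'
from scipy.optimize import minimize
def hom(p,z):
    f,R,t=cal(p); K=np.array([[f,0,p["cx"]],[0,f,p["cy"]],[0,0,1]])
    return np.linalg.inv(K@np.c_[R[:,0],R[:,1],R[:,2]*z+t])
def photo(p,z,x,y,a,n=5):
    """pose of a coaster's top face by fitting a painted-square model to the picture"""
    u0=proj(p,[x,y,z])[0]; b=np.abs(proj(p,rect(x,y,a,z,.074,.074))-u0).max(0); 
    x0,y0=np.floor(u0-b).astype(int);x1,y1=np.ceil(u0+b).astype(int)
    I=p["img"][y0:y1+1,x0:x1+1].reshape(-1,3).astype(float)
    H=hom(p,z); g=(np.arange(n*(x1-x0+1))+.5)/n-.5+x0; k=(np.arange(n*(y1-y0+1))+.5)/n-.5+y0
    U,V=np.meshgrid(g,k); W=H@np.stack([U.ravel(),V.ravel(),np.ones(U.size)]); W=W[:2]/W[2]
    def cost(q):
        c,s=np.cos(q[2]),np.sin(q[2]); X=W[0]-q[0]/1e3-x; Y=W[1]-q[1]/1e3-y; A,B=abs(c*X+s*Y),abs(c*Y-s*X)
        o=np.maximum(A,B); w=lambda v:np.clip(v/.0008+.5,0,1)
        out=w(o-.032); inn=w(q[3]/1e3-o); dia=inn*w(q[4]/1e3-(A+B)); hole=dia*w(q[5]/1e3-(A+B))
        M=np.stack([cv2.resize(cv2.GaussianBlur(m.reshape(U.shape),(0,0),.35*n),(x1-x0+1,y1-y0+1),interpolation=cv2.INTER_AREA).ravel() for m in(out,1-out-inn,inn-dia,dia-hole,hole)],1)
        C,_,_,_=np.linalg.lstsq(M,I,rcond=None); return np.abs(I-M@C).mean()
    best=min((minimize(cost,[0,0,a+d,25,18,7],method="Nelder-Mead",options=dict(initial_simplex=np.array([0,0,a+d,25,18,7])+np.vstack([np.zeros(6),np.diag([2,2,.1,2,2,2])]),maxiter=500,xatol=.003,fatol=.003)) for d in(-.15,0,.15)),key=lambda r:r.fun)
    q=best.x; return np.array([x+q[0]/1e3,y+q[1]/1e3,q[2]]),q[3:],best.fun
E
cat > m2.py <<'E'
from h import *
import pickle
np.set_printoptions(precision=4,suppress=True)
t,s=pickle.load(open("p0.pkl","rb"))
for n,z,x,y,a in [("red",.01,.6076,.0177,.05),("green",.01,.4069,.252,0),("yellow",.024,.6037,.2014,-.14)]:
    T=photo(t,z,x,y,a); S=photo(s,z,x+.006,y+.007,a)
    u=proj(t,[*T[0][:2],z])[0];v=proj(s,[*S[0][:2],z])[0]
    print(n,"top",*T,"side",*S,"tri",tri(t,u,s,v))
E
python3 m2.py
```

```text
red top [0.6075 0.0184 0.0366] [26.0462 20.7351  8.5924] 4.2050121143239325 side [0.6087 0.0198 0.0316] [25.168  21.7094  6.8307] 14.217945288183559 tri (array([0.6078, 0.0185, 0.0087]), np.float64(5.284533997644109e-06))
green top [ 0.4072  0.2522 -0.0503] [26.1348 20.5904  7.9112] 3.8808400926830595 side [ 0.4091  0.2535 -0.0402] [25.1146 20.6896  7.8083] 7.884039633060106 tri (array([0.4074, 0.2524, 0.0085]), np.float64(0.0004685598422820841))
yellow top [ 0.6044  0.2008 -0.1735] [25.8334 21.3405  7.0418] 2.67846546285084 side [ 0.6061  0.2025 -0.1787] [25.2973 21.668   7.1816] 14.999451856204217 tri (array([0.6048, 0.201 , 0.0224]), np.float64(0.0001660842189973583))
```

>>> {"op": "arm_command", "data": {
  "series": [
    [1,[0,-0.9,0],-0.21],
    [1,[0,-0.9,0],-0.21],
    [1,[0,-0.9,0],-0.21],
    [1,[0,-0.9,0],-0.21]
  ]
}}

```text
clock: 2.1
ee_pos: [0.1673, 0.4877, 0.2225]
orientation: [0.0, 0.0, 1.0, 0.0]
ft_force: [0.0, -0.1, 1.1]
opening: 0.0871
grasp_force: 0.0
```

>>> {"op": "arm_command", "data": {
  "series": [
    [1,[-0.997,-0.985,0],0],
    [1,[-0.997,-0.985,0],0],
    [1,[-0.997,-0.985,0],0],
    [1,[-0.997,-0.985,0],0]
  ]
}}

```text
clock: 2.5
ee_pos: [0.2909, 0.3692, 0.2235]
orientation: [0.001, 0.002, 1.0, 0.0]
ft_force: [-1.1, -0.0, 0.2]
opening: 0.0868
grasp_force: 0.0
```

>>> {"op": "arm_command", "data": {
  "series": [
    [1,[-0.997,-0.985,0],0.03],
    [1,[-0.997,-0.985,0],0.03],
    [1,[-0.997,-0.985,0],0.03],
    [1,[-0.997,-0.985,0],0.03],
    [1,[-0.997,-0.985,0.5],0.03],
    [1,[-0.997,-0.985,0.83],0.03],
    [1,[-0.997,-0.985,0.83],0.03]
  ]
}}

```text
clock: 3.2
ee_pos: [0.4032, 0.2504, 0.1169]
orientation: [-0.005, 0.025, 1.0, -0.002]
ft_force: [-0.9, 0.0, -0.9]
opening: 0.0871
grasp_force: 0.0
```

Run:
```python
from h import *
s=imaging.snapshot("side"); st=arm.sense(); print(st["ee_pos"],st["orientation"],proj(s,st["ee_pos"]))
im=s["img"]; save(s,"s2.png",(330,130,500,270),4.5)
```

```text
[0.40530107 0.25154942 0.12055   ] [-0.00316612  0.0246136   0.99969109 -0.00136656] [[422.02988209 197.35698136]]
```

View pics/s2.png

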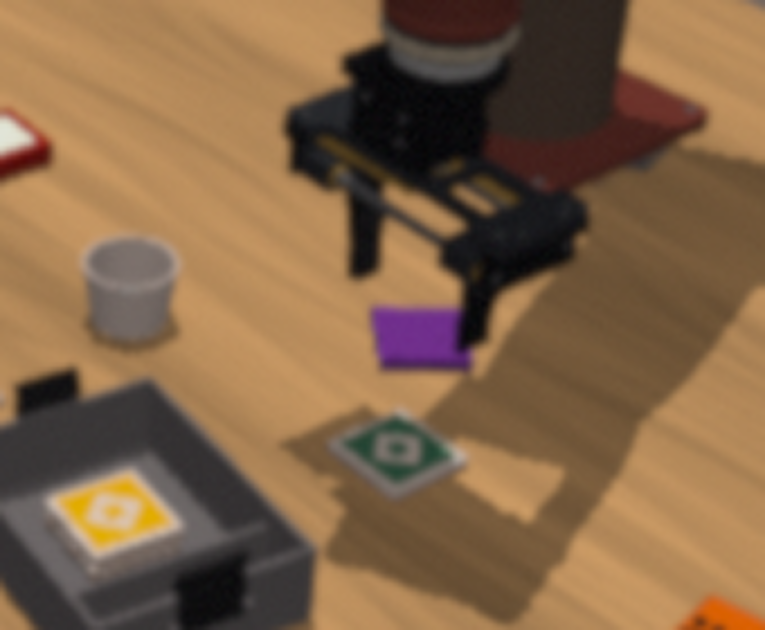

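>>> {"op": "arm_command", "data": {
  "series": [
    [1,[0,0,0.4],0],
    [1,[0,0,0.7],0],
    [1,[0,0,0.9],0],
    [1,[0,0,1.0],0],
    [1,[0,0,1.0],0],
    [1,[0,0,1.0],0]
  ],
  "force": 12
}}

```text
clock: 3.85
ee_pos: [0.4091, 0.2534, 0.0052]
orientation: [0.002, 0.024, 1.0, 0.001]
ft_force: [0.3, -0.3, 0.8]
opening: 0.0872
grasp_force: 0.0
```

>>> {"op": "arm_command", "data": {
  "series": [
    [-1,[0,0,0],0],
    [-1,[0,0,0],0],
    [-1,[0,0,0],0],
    [-1,[0,0,0],0],
    [-1,[0,0,0],0],
    [-1,[0,0,0],0],
    [-1,[0,0,0],0]
  ]
}}

```text
clock: 4.55
ee_pos: [0.4074, 0.2525, 0.0035]
orientation: [0.0, 0.024, 1.0, 0.0]
ft_force: [-2.1, -0.8, 5.6]
opening: 0.0636
grasp_force: 12.0
```

>>> {"op": "arm_command", "data": {
  "series": [
    [-1,[0,0,-0.25],0],
    [-1,[0,0,-0.6],0],
    [-1,[0,0,-1.0],0],
    [-1,[-0.3,-0.06,-1.0],0],
    [-1,[-0.6,-0.12,-1.0],0],
    [-1,[-0.831,-0.175,-1.0],0],
    [-1,[-0.831,-0.175,-1.0],0]
  ]
}}

```text
clock: 5.25
ee_pos: [0.5085, 0.2253, 0.123]
orientation: [0.001, 0.025, 1.0, -0.0]
ft_force: [-0.3, 0.4, -0.1]
opening: 0.0636
grasp_force: 12.0
```

>>> {"op": "arm_command", "data": {
  "series": [
    [-1,[-0.3,-0.06,0],0.03],
    [-1,[-0.6,-0.12,0],0.06],
    [-1,[-0.831,-0.176,0],0.081],
    [-1,[-0.831,-0.176,0],0.081],
    [-1,[-0.831,-0.176,0],0.081],
    [-1,[-0.831,-0.176,0],0.081]
  ]
}}

```text
clock: 5.85
ee_pos: [0.6024, 0.2011, 0.1221]
orientation: [-0.001, 0.087, 0.996, -0.0]
ft_force: [-0.6, -0.0, -1.4]
opening: 0.0637
grasp_force: 12.0
```

>>> {"op": "arm_command", "data": {
  "series": [
    [-1,[0,0,0.2],0],
    [-1,[0,0,0.4],0],
    [-1,[0,0,0.55],0],
    [-1,[0,0,0.65],0],
    [-1,[0,0,0.65],0],
    [-1,[0,0,0.65],0],
    [-1,[0,0,0.65],0]
  ]
}}

```text
clock: 6.55
ee_pos: [0.6051, 0.2011, 0.0465]
orientation: [0.001, 0.087, 0.996, 0.0]
ft_force: [0.1, -0.3, -0.0]
opening: 0.0636
grasp_force: 12.0
```

>>> {"op": "arm_command", "data": {
  "series": [
    [-1,[0,0,0.07],0],
    [-1,[0,0,0.12],0],
    [-1,[0,0,0.15],0],
    [-1,[0,0,0.15],0],
    [-1,[0,0,0.15],0],
    [-1,[0,0,0.15],0]
  ]
}}

```text
clock: 7.15
ee_pos: [0.6041, 0.2006, 0.0268]
orientation: [-0.0, 0.088, 0.996, -0.0]
ft_force: [0.4, -0.5, 0.3]
opening: 0.0639
grasp_force: 12.0
```

>>> {"op": "arm_command", "data": {
  "series": [
    [0,[0,0,0],0],
    [0.7,[0,0,0],0],
    [1,[0,0,0],0],
    [1,[0,0,0],0],
    [1,[0,0,0],0],
    [1,[0,0,-0.4],0],
    [1,[0,0,-0.8],0],
    [1,[0,0,-1],0],
    [1,[0,0,-1],0]
  ]
}}

```text
clock: 8.05
ee_pos: [0.6076, 0.2014, 0.153]
orientation: [0.005, 0.087, 0.996, 0.001]
ft_force: [0.6, 1.1, -0.3]
opening: 0.0869
grasp_force: 0.0
```

>>> {"op": "arm_command", "data": {
  "series": [
    [1,[0.2,-0.3,0],0],
    [1,[0.2,-0.7,0],0],
    [1,[0.2,-1,0],0],
    [1,[0.2,-1,0],0]
  ]
}}

```text
clock: 8.45
ee_pos: [0.5581, 0.0831, 0.1455]
orientation: [-0.001, 0.089, 0.996, -0.001]
ft_force: [0.2, 0.7, -0.6]
opening: 0.087
grasp_force: 0.0
```

```bash
cat > m3.py <<'E'
from h import *
import pickle
np.set_printoptions(precision=4,suppress=True)
t=imaging.snapshot("top");s=imaging.snapshot("side");print(arm.sense()["ee_pos"],arm.sense()["orientation"])
for n,z,x,y,a in [("pile",.034,.6046,.2009,-.17),("red",.01,.6076,.0184,.035)]:
    T=photo(t,z,x,y,a); S=photo(s,z,x,y,a)
    u=proj(t,[*T[0][:2],z])[0];v=proj(s,[*S[0][:2],z])[0]
    print(n,"top",*T,"side",*S,"tri",tri(t,u,s,v)[0])
im=np.hstack([cv2.resize(p["img"][c[1]:c[1]+80,c[0]:c[0]+80,::-1],(400,400),interpolation=cv2.INTER_CUBIC) for p,c in((t,(222,154)),(s,(315,205)))])
cv2.imwrite("pics/p3.png",im)
E
python3 m3.py
```

```text
[0.5591 0.0862 0.1461] [-0.0006  0.0885  0.9961  0.0002]
pile top [ 0.5914  0.1856 -0.0667] [47.883  29.6558 18.5802] 5.994796445879287 side [ 0.6056  0.2013 -0.1649] [25.8124 20.8621  7.229 ] 15.026021149914754 tri [0.5942 0.1881 0.0196]
red top [ 0.6026  0.0306 -0.1489] [38.5407 23.7218 -2.1406] 8.739620983698913 side [0.6087 0.0193 0.0389] [24.6271 21.0686  7.3189] 18.409536911737234 tri [0.6067 0.0267 0.0124]
```

View pics/p3.png

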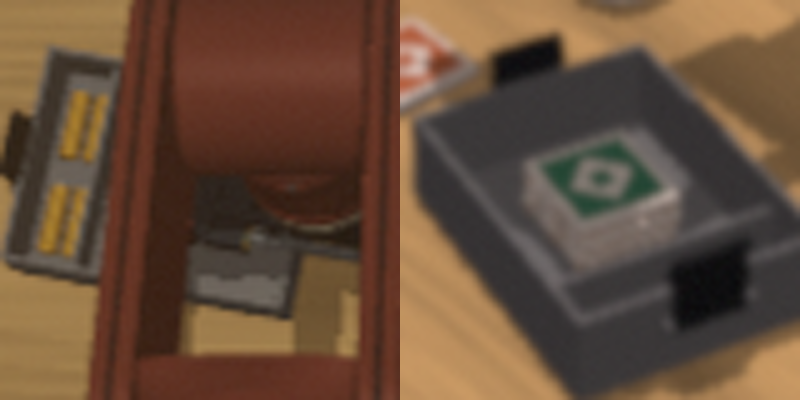

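>>> {"op": "arm_command", "data": {
  "series": [
    [1,[-0.495,-0.491,0],-0.135],
    [1,[-0.495,-0.491,0],-0.135],
    [1,[-0.495,-0.491,0],-0.135],
    [1,[-0.495,-0.491,0.2],-0.135],
    [1,[-0.495,-0.491,0.4],-0.135],
    [1,[-0.495,-0.491,0.4],-0.135],
    [1,[-0.495,-0.491,0.4],-0.135]
  ]
}}

```text
clock: 9.25
ee_pos: [0.6071, 0.0198, 0.0983]
orientation: [-0.001, -0.019, 1.0, 0.0]
ft_force: [0.6, 1.5, 0.4]
opening: 0.0869
grasp_force: 0.0
```

>>> {"op": "arm_command", "data": {
  "series": [
    [1,[0,0,0.3],0],
    [1,[0,0,0.55],0],
    [1,[0,0,0.7],0],
    [1,[0,0,0.8],0],
    [1,[0,0,0.8],0],
    [1,[0,0,0.8],0],
    [1,[0,0,0.8],0]
  ]
}}

```text
clock: 9.95
ee_pos: [0.6094, 0.0183, 0.0048]
orientation: [0.002, -0.018, 1.0, -0.0]
ft_force: [1.0, 1.1, 0.3]
opening: 0.0867
grasp_force: 0.0
```

>>> {"op": "arm_command", "data": {
  "series": [
    [-1,[0,0,0],0],
    [-1,[0,0,0],0],
    [-1,[0,0,0],0],
    [-1,[0,0,0],0],
    [-1,[0,0,0],0],
    [-1,[0,0,0],0],
    [-1,[0,0,0],0]
  ]
}}

```text
clock: 10.65
ee_pos: [0.6079, 0.0183, 0.0032]
orientation: [0.0, -0.018, 1.0, 0.0]
ft_force: [-0.6, 0.2, 2.9]
opening: 0.0639
grasp_force: 12.0
```

>>> {"op": "arm_command", "data": {
  "series": [
    [-1,[0,0,-0.25],0],
    [-1,[0,0,-0.6],0],
    [-1,[0,0,-1.0],0],
    [-1,[0,0.3,-1.0],0],
    [-1,[0,0.55,-1.0],0],
    [-1,[-0.014,0.76,-1.0],0],
    [-1,[-0.014,0.76,-1.0],0]
  ]
}}

```text
clock: 11.35
ee_pos: [0.6056, 0.1125, 0.1226]
orientation: [-0.0, -0.02, 1.0, 0.0]
ft_force: [-0.3, -1.2, -0.7]
opening: 0.0638
grasp_force: 12.0
```

>>> {"op": "arm_command", "data": {
  "series": [
    [-1,[0,0.3,0],0.03],
    [-1,[0,0.55,0],0.08],
    [-1,[-0.014,0.763,0],0.134],
    [-1,[-0.014,0.763,0],0.134],
    [-1,[-0.014,0.763,0],0.134],
    [-1,[-0.014,0.763,0],0.134]
  ]
}}

```text
clock: 11.95
ee_pos: [0.6044, 0.1998, 0.1225]
orientation: [-0.0, 0.087, 0.996, -0.0]
ft_force: [0.0, 0.4, -1.3]
opening: 0.0638
grasp_force: 12.0
```

>>> {"op": "arm_command", "data": {
  "series": [
    [-1,[0,0,0.2],0],
    [-1,[0,0,0.4],0],
    [-1,[0,0,0.55],0],
    [-1,[0,0,0.55],0],
    [-1,[0,0,0.55],0],
    [-1,[0,0,0.55],0],
    [-1,[0,0,0.55],0]
  ]
}}

```text
clock: 12.65
ee_pos: [0.6057, 0.201, 0.0586]
orientation: [0.001, 0.087, 0.996, 0.0]
ft_force: [0.4, 0.4, 0.1]
opening: 0.0635
grasp_force: 12.0
```

>>> {"op": "arm_command", "data": {
  "series": [
    [-1,[0,0,0.07],0],
    [-1,[0,0,0.13],0],
    [-1,[0,0,0.163],0],
    [-1,[0,0,0.163],0],
    [-1,[0,0,0.163],0],
    [-1,[0,0,0.163],0],
    [-1,[0,0,0.163],0]
  ]
}}

```text
clock: 13.35
ee_pos: [0.6043, 0.2011, 0.0372]
orientation: [-0.0, 0.087, 0.996, -0.0]
ft_force: [-0.8, 0.5, -0.4]
opening: 0.0637
grasp_force: 12.0
```

>>> {"op": "arm_command", "data": {
  "series": [
    [0,[0,0,0],0],
    [0.7,[0,0,0],0],
    [1,[0,0,0],0],
    [1,[0,0,0],0],
    [1,[0,0,0],0],
    [1,[0,0,-0.4],0],
    [1,[0,0,-0.8],0],
    [1,[0,0,-1],0],
    [1,[0,0,-1],0]
  ]
}}

```text
clock: 14.25
ee_pos: [0.6079, 0.2018, 0.1635]
orientation: [0.005, 0.087, 0.996, 0.001]
ft_force: [0.5, 0.4, 0.7]
opening: 0.0868
grasp_force: 0.0
```

>>> {"op": "arm_command", "data": {
  "series": [
    [1,[0.5,-0.5,0],0],
    [1,[1,-1,0],0],
    [1,[1,-1,0],0],
    [1,[1,-1,0],0],
    [1,[1,-1,0],0]
  ]
}}

```text
clock: 14.75
ee_pos: [0.4628, 0.1025, 0.1559]
orientation: [-0.001, 0.088, 0.996, -0.0]
ft_force: [0.8, -0.2, 0.5]
opening: 0.0869
grasp_force: 0.0
```

>>> {"op": "arm_command", "data": {
  "series": [
    [1,[0.2,-0.5,0],0],
    [1,[0.2,-1,0],0],
    [1,[0.2,-1,0],0],
    [1,[0.2,-1,0],0],
    [1,[0.2,-1,0],0]
  ]
}}

```text
clock: 15.25
ee_pos: [0.4218, -0.0104, 0.1573]
orientation: [0.0, 0.088, 0.996, 0.0]
ft_force: [0.3, 1.5, -0.7]
opening: 0.0872
grasp_force: 0.0
```

```bash
cat > m4.py <<'E'
from h import *
import pickle
np.set_printoptions(precision=4,suppress=True)
t=imaging.snapshot("top");s=imaging.snapshot("side");print(arm.sense()["ee_pos"],arm.sense()["orientation"])
pickle.dump((t,s),open("p4.pkl","wb"))
z,x,y,a=.044,.6046,.2009,-.17
T=photo(t,z,x,y,a); S=photo(s,z,x,y,a)
u=proj(t,[*T[0][:2],z])[0];v=proj(s,[*S[0][:2],z])[0]
print("pile top",*T,"side",*S,"tri",tri(t,u,s,v)[0])
im=np.hstack([cv2.resize(p["img"][c[1]:c[1]+80,c[0]:c[0]+80,::-1],(400,400),interpolation=cv2.INTER_CUBIC) for p,c in((t,(222,154)),(s,(315,205)))])
cv2.imwrite("pics/p4.png",im)
E
python3 m4.py
```

```text
[ 0.4217 -0.0096  0.1572] [-0.0001  0.0864  0.9963  0.0003]
pile top [ 0.604   0.2002 -0.1798] [26.198  20.7188  7.9624] 3.172164479251445 side [ 0.6056  0.2021 -0.1797] [25.565  21.2774  6.9928] 17.722484487934356 tri [0.6043 0.2005 0.0423]
```

View pics/p4.png

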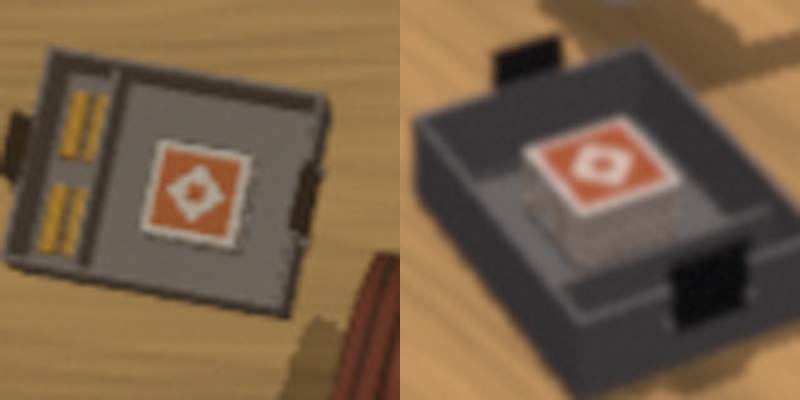

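```bash
cat >> h.py <<'E'
def boxfit(p,w,h,ztop,init,inner,zb=0,clips=False,n=6,side=False):
    init=np.array(init,float); X0=np.vstack([rect(*init,z,w+.04,h+.04) for z in(zb,ztop)]); u=proj(p,X0)
    x0,y0=np.floor(u.min(0)).astype(int);x1,y1=np.ceil(u.max(0)).astype(int); S=(y1-y0+1,x1-x0+1)
    I=p["img"][y0:y1+1,x0:x1+1].astype(float)
    def poly(X,hull=True):
        q=(proj(p,X)+.5-[x0,y0])*n-.5
        if hull:q=cv2.convexHull(q.astype(np.float32))[:,0]
        m=np.zeros((S[0]*n,S[1]*n),np.uint8); cv2.fillPoly(m,[np.round(q*16).astype(np.int32)],1,cv2.LINE_8,4); return m.astype(bool)
    ig=poly(rect(*init,ztop,w-2*inner-.012,h-2*inner-.012))
    if clips:
        for sg in(1,-1):
            c,s_=np.cos(init[2]),np.sin(init[2]); C=init[:2]+np.array([-s_,c])*sg*.099
            ig|=poly(np.vstack([rect(*C,init[2],z,.054,.03) for z in(0,.082)]))
    keep=cv2.resize(ig.astype(np.float32),S[::-1],interpolation=cv2.INTER_AREA)<.01
    def cost(v):
        q=[v[0]/1e3+init[0],v[1]/1e3+init[1],v[2]]; B,T=rect(*q,zb,w,h),rect(*q,ztop,w,h)
        lab=np.zeros((S[0]*n,S[1]*n),int)
        for i in range(4): lab[poly(np.vstack([B[[i,(i+1)%4]],T[[i,(i+1)%4]]]))]=i+1
        lab[poly(T)]=5
        if inner: 
            N=rect(*q,ztop,w-2*inner,h-2*inner); lab[poly(N)]=6
            D=rect(*q,ztop-.03,w-2*inner,h-2*inner)
            for i in range(4):
                m=poly(N)&poly(np.vstack([N[[i,(i+1)%4]],D[[i,(i+1)%4]]])); lab[m&(lab==6)]=7+i
        M=np.stack([cv2.resize(cv2.GaussianBlur((lab==k).astype(np.float32),(0,0),.35*n),S[::-1],interpolation=cv2.INTER_AREA)[keep] for k in np.unique(lab)],1)
        C=np.linalg.lstsq(M,I[keep],rcond=None)[0]; return np.abs(I[keep]-M@C).mean()
    s0=np.array([0,0,init[2]]); r=min((minimize(cost,s0,method="Nelder-Mead",options=dict(initial_simplex=s0+np.vstack([[-e,-e,-.01*e],[2*e,0,0],[0,2*e,0],[0,0,.03*e]]),xatol=.01,fatol=.001,maxiter=250)) for e in(1,-1)),key=lambda r:r.fun)
    return np.array([init[0]+r.x[0]/1e3,init[1]+r.x[1]/1e3,r.x[2]]),r.fun
E
cat > m5.py <<'E'
from h import *
import pickle
np.set_printoptions(precision=4,suppress=True)
t,s=pickle.load(open("p0.pkl","rb"));t4,s4=pickle.load(open("p4.pkl","rb"))
v=[boxfit(p,.15,.192,.056,(.6075,.2145,-.176),.004,clips=True) for p in(t,t4,s,s4)]; print("org",v)
l=[boxfit(p,.15,.19,.01,(.5966,-.2845,-.142),.012,zb=.006) for p in(t,s)]; print("lid",l)
# rib, as a dark box
r=[boxfit(p,.016,.09,.03,(.5966,-.2845,-.142),-.05,zb=.01) for p in(t,)]; 
o=v[0][0]
im=[]
for p,c in((t,(222,154)),(s,(315,205))):
    a=cv2.resize(p["img"][c[1]:c[1]+80,c[0]:c[0]+80,::-1],(400,400),interpolation=cv2.INTER_CUBIC)
    for X in(rect(*o,.056,.15,.192),rect(*o,.056,.142,.184),rect(*o,0,.15,.192)): cv2.polylines(a,[np.round(((proj(p,X)+.5-c)*5-.5)*8).astype(np.int32)],True,(255,0,255),1,cv2.LINE_AA,3)
    im.append(a)
cv2.imwrite("pics/p5.png",np.hstack(im))
E
python3 m5.py
```

```text
org [(array([ 0.6137,  0.2206, -0.1784]), np.float64(2.8322709524173804)), (array([ 0.6137,  0.2205, -0.1786]), np.float64(6.538916017565748)), (array([ 0.6168,  0.2243, -0.1854]), np.float64(9.22955976511114)), (array([ 0.6165,  0.2246, -0.1893]), np.float64(13.55669610419187))]
lid [(array([ 0.5956, -0.2858, -0.1399]), np.float64(4.319731828190627)), (array([ 0.6596, -0.271 , -0.0114]), np.float64(21.06350322945326))]h.py:111: RuntimeWarning: Mean of empty slice.
  C=np.linalg.lstsq(M,I[keep],rcond=None)[0]; return np.abs(I[keep]-M@C).mean()
  ret = ret.dtype.type(ret / rcount)
```

View pics/p5.png

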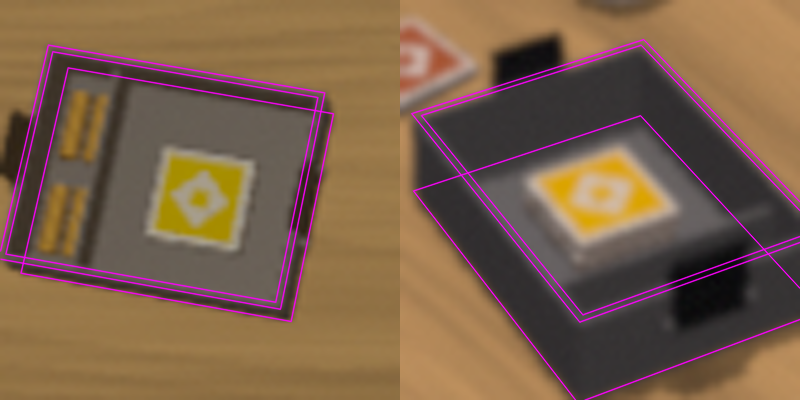

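```bash
cat > m6.py <<'E'
from h import *
import pickle
np.set_printoptions(precision=2,suppress=True)
t,s=pickle.load(open("p0.pkl","rb"));t4,s4=pickle.load(open("p4.pkl","rb"))
o=np.array([.6137,.2206,-.1785])
for nm,p,re,be in(("t",t,(0,3),(1,2)),("t4",t4,(0,3),(1,2)),("s",s,(1,2),(0,3)),("s4",s4,(1,2),(0,3))):
    for z,es in((.056,re),(0,be)):
        X=rect(*o,z,.15,.192); E=edgepts(p,X,2.5)
        c,sn=np.cos(o[2]),np.sin(o[2])
        for e in es:
            d=[]
            for i,k,uv,n in E:
                if i!=e or .3<k<.7 and e in(0,2):continue
                W=onz(p,uv,z)[:2]-o[:2]; l=np.array([c*W[0]+sn*W[1],-sn*W[0]+c*W[1]]); d.append((k,(l[1]-[.096,0,-.096,0][e] if e in(0,2) else l[0]-[0,-.075,0,.075][e])*1e3))
            d=np.array(d); print(nm,"z",z,"edge",["+y","-x","-y","+x"][e],"off mm med %.1f"%np.median(d[:,1]),"slope %.1f"%np.polyfit(d[:,0],d[:,1],1)[0],len(d),"sd %.1f"%d[:,1].std())
E
python3 m6.py
```

```text
t z 0.056 edge +y off mm med -3.0 slope -0.0 12 sd 0.7
t z 0.056 edge +x off mm med -2.6 slope 0.3 25 sd 0.7
t z 0 edge -x off mm med 0.0 slope -0.5 25 sd 0.6
t z 0 edge -y off mm med 0.9 slope 0.7 12 sd 0.7
t4 z 0.056 edge +y off mm med -2.6 slope 0.6 12 sd 0.7
t4 z 0.056 edge +x off mm med -2.6 slope 0.1 25 sd 0.6
t4 z 0 edge -x off mm med 0.0 slope -0.4 25 sd 0.6
t4 z 0 edge -y off mm med 0.9 slope 1.2 12 sd 0.8
s z 0.056 edge -x off mm med 4.3 slope 0.1 25 sd 0.5
s z 0.056 edge -y off mm med 5.4 slope 0.8 12 sd 0.7Traceback (most recent call last):
  File "m6.py", line 15, in <module>
    d=np.array(d); print(nm,"z",z,"edge",["+y","-x","-y","+x"][e],"off mm med %.1f"%np.median(d[:,1]),"slope %.1f"%np.polyfit(d[:,0],d[:,1],1)[0],len(d),"sd %.1f"%d[:,1].std())
                                                                                              ~^^^^^
IndexError: too many indices for array: array is 1-dimensional, but 2 were indexed
```

```bash
cat > m7.py <<'E'
from h import *
import pickle
np.set_printoptions(precision=1,suppress=True,linewidth=200)
t,s=pickle.load(open("p0.pkl","rb"));t4,s4=pickle.load(open("p4.pkl","rb"))
o=np.array([.6139,.2208,-.1785])
def prof(p,o,ax,sg,z,half,off=np.arange(-12,13,1.5)):
    c,sn=np.cos(o[2]),np.sin(o[2]); out=[]
    for m in off:
        v=[]
        for k in list(np.linspace(-.055,-.03,10))+list(np.linspace(.03,.055,10)):
            l=np.array([sg*(half+m/1e3),k]) if ax==0 else np.array([k,sg*(half+m/1e3)])
            u=proj(p,[o[0]+c*l[0]-sn*l[1],o[1]+sn*l[0]+c*l[1],z])[0]; v.append(map_coordinates(p["img"].mean(2),[[u[1]],[u[0]]],order=1)[0])
        out.append(np.mean(v))
    return np.array(out)
print(np.arange(-12,13,1.5))
for n,p in(("t",t),("s",s)):
    for ax,sg in((0,1),(0,-1),(1,1),(1,-1)): print(n,"+-"[sg<0]+"xy"[ax],prof(p,o,ax,sg,.056,[.075,.096][ax]))
l=np.array([.5963,-.2843,-.141])
for n,p in(("t",t),):
    for ax,sg in((0,1),(0,-1),(1,1),(1,-1)): print("lid",n,"+-"[sg<0]+"xy"[ax],prof(p,l,ax,sg,.010,[.075,.095][ax]))
for p,z in((t,.03),(s,.03)):
    u=proj(p,[*l[:2],.025])[0].round().astype(int); g=p["img"].mean(2)[u[1]-30:u[1]+30,u[0]-30:u[0]+30]; m=(g<60).astype(np.uint8)
    n_,lb,st,ce=cv2.connectedComponentsWithStats(m); i=1+st[1:,4].argmax(); C=ce[i]+u-30
    np.set_printoptions(precision=4,suppress=True); print("rib",C,st[i,4],onz(p,C,.028)[:2]); 
    xy=np.array([onz(p,[x+u[0]-30,y+u[1]-30],.028)[:2] for y,x in zip(*np.nonzero(lb==i))]); w,V=np.linalg.eigh(np.cov(xy.T)); print("axis ang from y",np.arctan2(-V[0,1]*np.sign(V[1,1]),abs(V[1,1])))
E
python3 m7.py
```

```text
[-12.  -10.5  -9.   -7.5  -6.   -4.5  -3.   -1.5   0.    1.5   3.    4.5   6.    7.5   9.   10.5  12. ]
t +x [ 52.7  52.2  52.5  55.2  61.7  71.4  83.9  95.5 103.3 107.9 109.9 109.6 108.6 107.8 107.5 107.7 108.6]
t -x [ 86.4  86.   85.7  86.3  88.1  90.   89.7  84.3  74.4  64.1  56.7  56.4  68.3  87.1 101.6 109.  112.6]
t +y [ 50.7  50.8  51.4  54.1  61.1  71.4  82.9  93.7 101.9 107.1 110.1 111.6 112.3 112.5 112.4 112.2 112.1]
t -y [ 95.4  95.3  94.8  93.4  91.8  90.1  86.7  82.   75.9  67.   58.2  56.2  62.1  73.5  86.8  98.5 106.7]
s +x [76.7 77.3 77.9 79.3 81.3 83.3 83.9 82.1 77.2 69.7 61.7 55.  50.8 48.6 47.8 47.6 47.6]
s -x [ 49.2  51.8  56.9  64.6  74.5  85.4  95.9 105.2 112.7 118.4 122.2 124.5 125.5 125.6 125.1 124.1 123. ]
s +y [49.5 50.6 52.7 56.1 60.5 65.6 70.2 73.2 73.4 70.9 66.5 61.7 57.6 54.9 53.4 52.8 52.4]
s -y [ 57.8  62.1  68.2  76.   85.   94.4 103.5 111.6 118.1 122.8 125.5 126.3 125.6 124.1 122.3 120.6 120.1]
lid t +x [107.8 101.   99.2  99.   99.5  99.8 100.8 102.6 104.1 104.9 107.3 109.8 110.4 109.5 108.4 107.2 106.5]
lid t -x [109.5 106.3 105.5 105.5 105.7 106.5 103.7  97.8  97.1 103.  108.8 112.  114.4 115.5 115.8 116.1 116.6]
lid t +y [102.1 102.1 102.2 102.3 103.1 102.3  98.3  95.5  97.3 100.4 104.6 109.4 112.1 112.5 112.5 112.5 112.4]
lid t -y [102.4 102.3 102.2 102.3 102.5 103.2 103.8 104.6 106.5 108.  109.  110.5 111.7 111.8 111.7 111.6 110.4]
rib [403.1418 195.4776] 134 [ 0.5948 -0.2818]
axis ang from y -0.1446607664124822
rib [239.4091 154.9773] 176 [ 0.6203 -0.4189]
axis ang from y -0.41531496668446033
```

>>> {"op": "arm_command", "data": {
  "series": [
    [1,[-0.918,-0.997,0],0],
    [1,[-0.918,-0.997,0],0],
    [1,[-0.918,-0.997,0],0],
    [1,[-0.918,-0.997,0],0],
    [1,[-0.918,-0.997,0],0]
  ]
}}

```text
clock: 15.85
ee_pos: [0.51, -0.1476, 0.1567]
orientation: [-0.0, 0.087, 0.996, 0.0]
ft_force: [0.3, 0.6, 0.2]
opening: 0.0869
grasp_force: 0.0
```

```bash
python3 -c "
from h import *
s=arm.sense();print(s['joints'],s['ee_pos'],s['orientation'])"
```

```text
[-4.30445521e-01  5.42166677e-02  1.83794519e+00  2.53717669e-04
  1.25044703e+00 -1.82691228e+00] [ 0.5100015  -0.14759209  0.15671814] [-4.37950831e-04  8.70942955e-02  9.96199935e-01  2.84381441e-04]
```

>>> {"op": "arm_command", "data": {
  "series": [
    [1,[-0.912,-0.993,0],0.1],
    [1,[-0.912,-0.993,0],0.2],
    [1,[-0.912,-0.993,0],0.3],
    [1,[-0.912,-0.993,0],0.4],
    [1,[-0.912,-0.993,0],0.48],
    [1,[-0.912,-0.993,0],0.48],
    [1,[-0.912,-0.993,0],0.48]
  ]
}}

```text
clock: 16.55
ee_pos: [0.5961, -0.2814, 0.1571]
orientation: [-0.001, 0.445, 0.896, 0.0]
ft_force: [-0.8, -0.3, -0.0]
opening: 0.0872
grasp_force: 0.0
```

>>> {"op": "arm_command", "data": {
  "series": [
    [1,[0,0,0],0.1],
    [1,[0,0,0],0.2],
    [1,[0,0,0],0.3],
    [1,[0,0,0],0.4],
    [1,[0,0,0.2],0.498],
    [1,[0,0,0.4],0.498],
    [1,[0,0,0.7],0.498],
    [1,[0,0,0.7],0.498],
    [1,[0,0,0.7],0.498],
    [1,[0,0,0.7],0.498]
  ]
}}

```text
clock: 17.55
ee_pos: [0.5975, -0.2838, 0.0759]
orientation: [0.002, 0.754, 0.657, 0.0]
ft_force: [0.4, -0.3, 0.2]
opening: 0.087
grasp_force: 0.0
```

Run:
```python
from h import *
s=arm.sense();q=s['orientation'];p=s['ee_pos'];a=np.array([q[1],q[2]])
y=2*a*a[1]-[0,1];x=2*a*a[0]-[1,0];print(s['joints'][5],p,q,"y ang",np.arctan2(y[1],y[0]),x,y)
im=imaging.snapshot("side"); u=proj(im,p)[0]; print(u)
save(im,"s8.png",(215,110,345,210),6)
```

```text
-0.42513379677686847 [ 0.59749692 -0.28378917  0.07587296] [1.54632117e-03 7.53988704e-01 6.56885383e-01 4.86059770e-04] y ang -0.13743575106305175 [0.13699793 0.99056832] [ 0.99056832 -0.13700319]
[263.92613611 156.44872648]
```

View pics/s8.png

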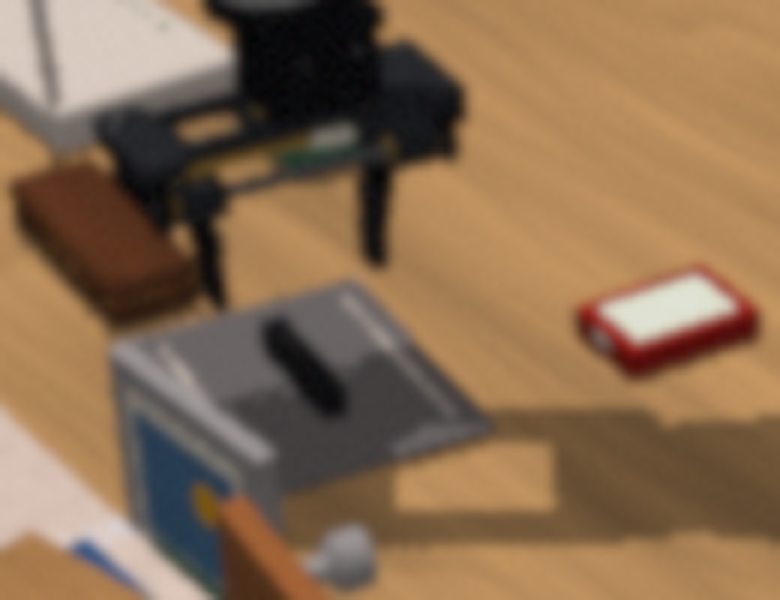

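>>> {"op": "arm_command", "data": {
  "series": [
    [1,[0,0,0.2],0.003],
    [1,[0,0,0.4],0.003],
    [1,[0,0,0.51],0.003],
    [1,[0,0,0.51],0.003],
    [1,[0,0,0.51],0.003],
    [1,[0,0,0.51],0.003],
    [1,[0,0,0.51],0.003]
  ],
  "force": 35
}}

```text
clock: 18.3
ee_pos: [0.5969, -0.284, 0.0135]
orientation: [0.001, 0.756, 0.655, 0.0]
ft_force: [0.9, 0.8, -0.0]
opening: 0.0867
grasp_force: 0.0
```

>>> {"op": "arm_command", "data": {
  "series": [
    [-1,[0,0,0],0],
    [-1,[0,0,0],0],
    [-1,[0,0,0],0],
    [-1,[0,0,0],0],
    [-1,[0,0,0],0],
    [-1,[0,0,0],0],
    [-1,[0,0,0],0],
    [-1,[0,0,0],0],
    [-1,[0,0,0],0]
  ]
}}

```text
clock: 19.2
ee_pos: [0.5962, -0.2836, 0.0122]
orientation: [-0.0, 0.756, 0.654, -0.0]
ft_force: [-0.0, -1.0, -0.4]
opening: 0.0229
grasp_force: 0.0
```

```bash
cat > m9.py <<'E'
from h import *
s=arm.sense();q=s['orientation'];p=s['ee_pos'];a=np.array([q[1],q[2]])
y=2*a*a[1]-[0,1];x=2*a*a[0]-[1,0];print(s['joints'].round(3),p,q.round(4),"y ang",np.arctan2(y[1],y[0]),s["opening"],s["grasp_force"],s["ft_force"])
E
python3 m9.py
```

```text
[-0.563  0.518  1.565 -0.     1.059 -0.419] [ 0.59615259 -0.28355701  0.01217155] [-0.      0.7561  0.6545 -0.    ] y ang -0.14387123081318887 0.022944948464492354 0.0 [-1.05783092e-04 -1.04423727e+00 -3.80222766e-01]
```

Still closing; keep closing.

>>> {"op": "arm_command", "data": {
  "series": [
    [-1,[0,0,0],0],
    [-1,[0,0,0],0],
    [-1,[0,0,0],0],
    [-1,[0,0,0],0],
    [-1,[0,0,0],0]
  ]
}}

```text
clock: 19.7
ee_pos: [0.5962, -0.2836, 0.0122]
orientation: [0.0, 0.756, 0.654, 0.0]
ft_force: [0.5, 0.1, 0.8]
opening: 0.0159
grasp_force: 35.0
```

>>> {"op": "arm_command", "data": {
  "series": [
    [-1,[0,0,-0.2],0],
    [-1,[0,0,-0.5],0],
    [-1,[0,0,-0.8],0],
    [-1,[0,0,-1],0],
    [-1,[0,0,-1],0],
    [-1,[0,0,-1],0],
    [-1,[0,0,-1],0],
    [-1,[0,0,-1],0]
  ]
}}

```text
clock: 20.5
ee_pos: [0.5949, -0.2828, 0.1296]
orientation: [-0.002, 0.756, 0.654, -0.001]
ft_force: [0.8, 0.9, -0.6]
opening: 0.0158
grasp_force: 35.0
```

```bash
python3 m9.py
python3 - <<'E'
from h import *
import pickle
np.set_printoptions(precision=4,suppress=True)
t=imaging.snapshot("top");s=imaging.snapshot("side");pickle.dump((t,s),open("p10.pkl","wb"))
p=arm.sense()["ee_pos"]; z=p[2]-.0122+.01
print(z)
X=rect(p[0],p[1],-.1439,z,.15,.19)
im=np.hstack([cv2.resize(q["img"][c[1]:c[1]+80,c[0]:c[0]+80,::-1],(400,400),interpolation=cv2.INTER_CUBIC) for q,c in((t,(370,155)),(s,(218,85)))])
for i,(q,c) in enumerate(((t,(370,155)),(s,(218,85)))):
    u=(proj(q,X)+.5-c)*5-.5+[400*i,0]; cv2.polylines(im,[np.round(u*8).astype(np.int32)],True,(255,0,255),1,cv2.LINE_AA,3)
cv2.imwrite("pics/p10.png",im)
E
```

```text
[-0.563  0.377  1.512 -0.     1.256 -0.419] [ 0.59488123 -0.28279724  0.12963169] [-1.900e-03  7.561e-01  6.544e-01 -6.000e-04] y ang -0.14396014979528127 0.015791645678549914 34.99984681606293 [ 0.75264801  0.90522876 -0.60704504]
0.1281411329685446
```

View pics/p10.png

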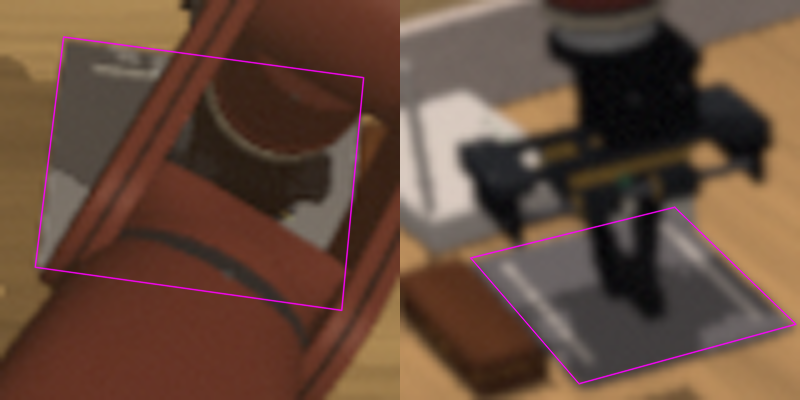

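>>> {"op": "arm_command", "data": {
  "series": [
    [-1,[0.1,-0.15,-0.1],0],
    [-1,[0.3,-0.3,-0.2],0],
    [-1,[0.6,-0.45,-0.2],0],
    [-1,[0.9,-0.6,-0.2],0]
  ]
}}

```text
clock: 21.0
ee_pos: [0.5398, -0.1656, 0.156]
orientation: [0.0, 0.757, 0.654, 0.0]
ft_force: [0.7, -0.2, -1.2]
opening: 0.0155
grasp_force: 35.0
```

>>> {"op": "arm_command", "data": {
  "series": [
    [-1,[0.25,0,0],0],
    [-1,[0.5,0,0],0],
    [-1,[0.75,-0.05,0],0],
    [-1,[1,-0.1,0],0]
  ]
}}

```text
clock: 21.4
ee_pos: [0.5453, -0.0446, 0.1556]
orientation: [-0.0, 0.756, 0.654, -0.0]
ft_force: [1.2, -0.6, -1.0]
opening: 0.0159
grasp_force: 35.0
```

>>> {"op": "arm_command", "data": {
  "series": [
    [-1,[0.25,0,0],0],
    [-1,[0.5,0,0],0],
    [-1,[0.75,0,0],0],
    [-1,[1,0,0],0]
  ]
}}

```text
clock: 21.8
ee_pos: [0.5627, 0.0741, 0.1556]
orientation: [-0.0, 0.756, 0.654, -0.0]
ft_force: [0.2, 0.3, -1.6]
opening: 0.0156
grasp_force: 35.0
```

>>> {"op": "arm_command", "data": {
  "series": [
    [-1,[0.25,0,0],0],
    [-1,[0.5,0,0],0],
    [-1,[0.75,0,0],0],
    [-1,[0.9,0,0],0]
  ]
}}

```text
clock: 22.2
ee_pos: [0.5782, 0.1818, 0.1556]
orientation: [-0.0, 0.756, 0.655, -0.0]
ft_force: [0.7, -0.2, -1.4]
opening: 0.0154
grasp_force: 35.0
```

>>> {"op": "arm_command", "data": {
  "series": [
    [-1,[0.15,0.1,0],0.01],
    [-1,[0.3,0.2,0],0.022],
    [-1,[0.383,0.241,0],0.022],
    [-1,[0.383,0.241,0],0.022],
    [-1,[0.383,0.241,0],0.022],
    [-1,[0.383,0.241,0],0.022],
    [-1,[0.383,0.241,0],0.022],
    [-1,[0.383,0.241,0],0.022]
  ]
}}

```text
clock: 23.0
ee_pos: [0.6135, 0.2206, 0.1563]
orientation: [0.0, 0.767, 0.641, -0.0]
ft_force: [-0.1, 0.2, -0.8]
opening: 0.0154
grasp_force: 35.0
```

```bash
python3 m9.py
```

```text
[ 0.224  0.334  1.515 -0.     1.292  0.403] [0.61345747 0.22057642 0.1563319 ] [ 0.      0.7675  0.6411 -0.    ] y ang -0.17894836796796668 0.015439379758356148 34.99971628189087 [-0.14837232  0.1925598  -0.77687295]
```

>>> {"op": "arm_command", "data": {
  "series": [
    [-1,[0.003,0,0.2],0],
    [-1,[0.003,0,0.4],0],
    [-1,[0.003,0,0.58],0],
    [-1,[0.003,0,0.58],0],
    [-1,[0.003,0,0.58],0],
    [-1,[0.003,0,0.58],0],
    [-1,[0.003,0,0.58],0]
  ]
}}

```text
clock: 23.7
ee_pos: [0.6149, 0.2217, 0.0886]
orientation: [0.001, 0.767, 0.641, 0.001]
ft_force: [0.1, 0.0, -1.0]
opening: 0.0159
grasp_force: 35.0
```

```bash
python3 m9.py
python3 - <<'E'
from h import *
import pickle
t=imaging.snapshot("top");s=imaging.snapshot("side");pickle.dump((t,s),open("p11.pkl","wb"))
p=arm.sense()["ee_pos"]; z=p[2]-.0022
im=np.hstack([cv2.resize(q["img"][c[1]:c[1]+80,c[0]:c[0]+80,::-1],(400,400),interpolation=cv2.INTER_CUBIC) for q,c in((t,(215,145)),(s,(315,195)))])
for i,(q,c) in enumerate(((t,(215,145)),(s,(315,195)))):
  for X in (rect(p[0],p[1],-.179,z,.15,.19),rect(.6137,.2211,-.1785,.056,.15,.192)):
    u=(proj(q,X)+.5-c)*5-.5+[400*i,0]; cv2.polylines(im,[np.round(u*8).astype(np.int32)],True,(255,0,255),1,cv2.LINE_AA,3)
cv2.imwrite("pics/p11.png",im)
E
```

```text
[ 0.226  0.405  1.559 -0.     1.175  0.404] [0.61491732 0.22172575 0.08856327] [7.000e-04 7.673e-01 6.413e-01 1.300e-03] y ang -0.17841626205177516 0.01587762925432061 34.999786019325256 [ 0.131931    0.00786229 -1.04207235]
```

View pics/p11.png

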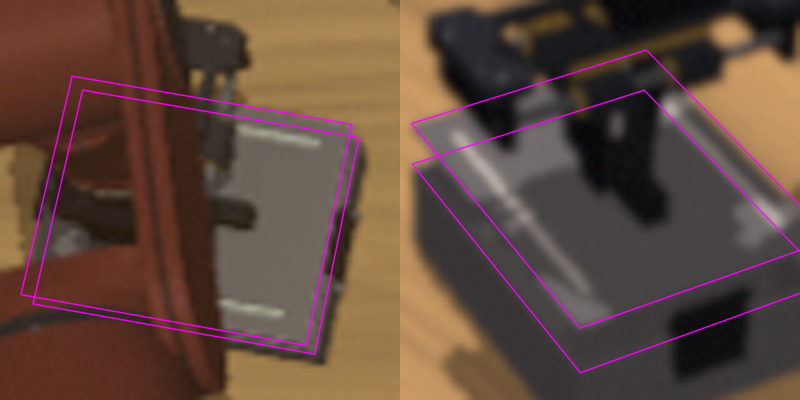

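>>> {"op": "arm_command", "data": {
  "series": [
    [-1,[0,0,0.02],0],
    [-1,[0,0,0.04],0],
    [-1,[0,0,0.06],0],
    [-1,[0,0,0.08],0],
    [-1,[0,0,0.08],0],
    [-1,[0,0,0.08],0]
  ]
}}

```text
clock: 24.4
ee_pos: [0.6136, 0.2215, 0.0768]
orientation: [-0.0, 0.767, 0.641, -0.0]
ft_force: [0.1, 1.4, -0.9]
opening: 0.0154
grasp_force: 35.0
```

>>> {"op": "arm_command", "data": {
  "series": [
    [-1,[0,0,0.02],0],
    [-1,[0,0,0.04],0],
    [-1,[0,0,0.06],0],
    [-1,[0,0,0.06],0],
    [-1,[0,0,0.06],0]
  ]
}}

```text
clock: 24.9
ee_pos: [0.6139, 0.2214, 0.0696]
orientation: [0.0, 0.767, 0.641, 0.0]
ft_force: [0.3, 0.3, 0.0]
opening: 0.0159
grasp_force: 35.0
```

>>> {"op": "arm_command", "data": {
  "series": [
    [-1,[0,0,0.01],0],
    [-1,[0,0,0.02],0],
    [-1,[0,0,0.03],0],
    [-1,[0,0,0.03],0],
    [-1,[0,0,0.03],0]
  ]
}}

```text
clock: 25.4
ee_pos: [0.6133, 0.2214, 0.0656]
orientation: [-0.0, 0.767, 0.641, -0.0]
ft_force: [1.6, 0.1, -1.7]
opening: 0.0155
grasp_force: 35.0
```

>>> {"op": "arm_command", "data": {
  "series": [
    [-1,[0,0,0.01],0],
    [-1,[0,0,0.02],0],
    [-1,[0,0,0.03],0],
    [-1,[0,0,0.03],0],
    [-1,[0,0,0.03],0]
  ]
}}

```text
clock: 25.9
ee_pos: [0.6136, 0.2214, 0.0625]
orientation: [-0.0, 0.767, 0.641, -0.0]
ft_force: [-0.4, -0.2, -0.6]
opening: 0.0158
grasp_force: 35.0
```

>>> {"op": "arm_command", "data": {
  "series": [
    [-1,[0,0,0.007],0],
    [-1,[0,0,0.015],0],
    [-1,[0,0,0.015],0],
    [-1,[0,0,0.015],0]
  ]
}}

```text
clock: 26.3
ee_pos: [0.6138, 0.2215, 0.0622]
orientation: [0.0, 0.767, 0.641, 0.0]
ft_force: [-4.6, -0.5, 5.5]
opening: 0.0158
grasp_force: 35.0
```

```bash
python3 m9.py
```

```text
[ 0.226  0.436  1.572 -0.     1.133  0.404] [0.61381954 0.22147109 0.06217791] [1.000e-04 7.673e-01 6.413e-01 0.000e+00] y ang -0.17833298421644664 0.01580353764193015 35.00165104866028 [-4.60402828 -0.4544685   5.47375685]
```

>>> {"op": "arm_command", "data": {
  "series": [
    [-1,[0,0,0.012],0],
    [-1,[0,0,0.024],0],
    [-1,[0,0,0.024],0],
    [-1,[0,0,0.024],0],
    [-1,[0,0,0],0],
    [-1,[0,0,-0.015],0],
    [-1,[0,0,-0.015],0]
  ]
}}

```text
clock: 27.0
ee_pos: [0.6138, 0.2215, 0.0625]
orientation: [0.0, 0.767, 0.641, 0.0]
ft_force: [0.0, -0.5, -0.6]
opening: 0.0156
grasp_force: 35.0
```

>>> {"op": "arm_command", "data": {
  "series": [
    [-1,[0,0,-0.01],0],
    [-1,[0,0,-0.02],0],
    [-1,[0,0,-0.03],0],
    [-1,[0,0,-0.03],0]
  ],
  "force": 20
}}

```text
clock: 27.4
ee_pos: [0.6129, 0.221, 0.065]
orientation: [-0.0, 0.767, 0.641, -0.001]
ft_force: [-0.6, -0.8, -4.3]
opening: 0.0158
grasp_force: 20.0
```

>>> {"op": "arm_command", "data": {
  "series": [
    [-1,[0,0,0.01],0],
    [-1,[0,0,0.02],0],
    [-1,[0,0,0.03],0],
    [-1,[0,0,0.04],0],
    [-1,[0,0,0.055],0],
    [-1,[0,0,0.055],0],
    [-1,[0,0,0.055],0]
  ]
}}

```text
clock: 28.1
ee_pos: [0.6145, 0.2218, 0.0622]
orientation: [0.0, 0.767, 0.641, 0.001]
ft_force: [-5.2, -2.0, 11.1]
opening: 0.016
grasp_force: 20.0
```

>>> {"op": "arm_command", "data": {
  "series": [
    [-1,[0,0,-0.01],0],
    [-1,[0,0,-0.02],0],
    [-1,[0,0,-0.02],0],
    [-1,[0,0,-0.02],0]
  ]
}}

```text
clock: 28.5
ee_pos: [0.614, 0.2217, 0.0622]
orientation: [0.0, 0.767, 0.641, 0.0]
ft_force: [-0.1, 1.3, 2.6]
opening: 0.0159
grasp_force: 20.0
```

>>> {"op": "arm_command", "data": {
  "series": [
    [0.3,[0,0,-0.005],0],
    [0.3,[0,0,-0.005],0],
    [0.3,[0,0,-0.005],0],
    [0.3,[0,0,-0.005],0],
    [0.3,[0,0,-0.005],0],
    [0.3,[0,0,-0.3],0],
    [0.3,[0,0,-0.7],0],
    [0.3,[0,0,-1],0],
    [0.3,[0,0,-1],0]
  ]
}}

```text
clock: 29.4
ee_pos: [0.6177, 0.2225, 0.19]
orientation: [0.003, 0.767, 0.641, 0.006]
ft_force: [0.9, 0.6, 0.4]
opening: 0.0563
grasp_force: 0.0
```

>>> {"op": "arm_command", "data": {
  "series": [
    [0.3,[-0.5,-0.5,0],0],
    [0.3,[-1,-1,0],0],
    [0.3,[-1,-1,0],0],
    [0.3,[-1,-1,0],0]
  ]
}}

```text
clock: 29.8
ee_pos: [0.4703, 0.123, 0.1801]
orientation: [-0.001, 0.767, 0.641, -0.002]
ft_force: [0.3, 1.1, -0.7]
opening: 0.0564
grasp_force: 0.0
```

>>> {"op": "arm_command", "data": {
  "series": [
    [0.3,[-0.5,0,0],0],
    [0.3,[-1,0,0],0],
    [0.3,[-1,0,0],0],
    [0.3,[-1,0,0],0]
  ]
}}

```text
clock: 30.2
ee_pos: [0.4524, 0.0043, 0.1816]
orientation: [0.0, 0.769, 0.64, -0.0]
ft_force: [0.5, -0.1, -0.6]
opening: 0.0567
grasp_force: 0.0
```

```bash
python3 m9.py
cat > m12.py <<'E'
from h import *
import pickle
np.set_printoptions(precision=4,suppress=True,linewidth=160)
t0,s0=pickle.load(open("p0.pkl","rb"))
t=imaging.snapshot("top");s=imaging.snapshot("side");pickle.dump((t,s),open("p12.pkl","wb"))
for vs,nm,fz in(([t,s],"both",1),([t],"top",0),([s],"side",0)):
    print(nm,*fit(vs,.15,.19,.06,(.6138,.2213,-.1785),freez=bool(fz)))
# clips: dark-mask comparison with the first pictures
for nm,p,q in(("top",t0,t),("side",s0,s)):
  for sg in(1,-1):
    c=np.array([.6138+.1775*.1*sg,.2211+.984*.1*sg,.065]); u=proj(p,c)[0].round().astype(int)
    for w in(p,q):
        g=w["img"].mean(2)[u[1]-14:u[1]+15,u[0]-14:u[0]+15]; m=(g<38); ys,xs=m.nonzero(); print(nm,sg,m.sum(),(xs.mean()+u[0]-14,ys.mean()+u[1]-14,xs.min(),xs.max(),ys.min(),ys.max()) if m.sum() else None)
E
python3 m12.py
```

```text
[-1.650e-01 -1.710e-01  2.003e+00 -1.000e-03  1.309e+00  1.800e-02] [0.45237116 0.00434598 0.18161769] [ 2.000e-04  7.685e-01  6.398e-01 -3.000e-04] y ang -0.1822675849831373 0.056735527345551345 0.0 [ 0.46138777 -0.10545362 -0.57126471]
both [ 0.614   0.2207 -0.1779  0.0581] 0.23546219928186107 179
top [ 0.6065  0.2217 -0.1774  0.06  ] 0.2479273774077015 73
side [ 0.6157  0.2223 -0.1762  0.06  ] 0.021247480765539943 85
top 1 26 (np.float64(224.65384615384616), np.float64(183.26923076923077), np.int64(13), np.int64(17), np.int64(9), np.int64(20))
top 1 11 (np.float64(224.72727272727272), np.float64(183.54545454545453), np.int64(13), np.int64(16), np.int64(9), np.int64(20))
top -1 11 (np.float64(282.54545454545456), np.float64(194.9090909090909), np.int64(12), np.int64(15), np.int64(9), np.int64(21))
top -1 23 (np.float64(282.4347826086956), np.float64(193.8695652173913), np.int64(12), np.int64(15), np.int64(9), np.int64(20))
side 1 213 (np.float64(376.4225352112676), np.float64(261.4835680751174), np.int64(5), np.int64(21), np.int64(9), np.int64(26))
side 1 206 (np.float64(375.6504854368932), np.float64(260.8398058252427), np.int64(0), np.int64(21), np.int64(0), np.int64(26))
side -1 70 (np.float64(340.34285714285716), np.float64(216.87142857142857), np.int64(9), np.int64(20), np.int64(10), np.int64(18))
side -1 103 (np.float64(344.1067961165048), np.float64(220.60194174757282), np.int64(8), np.int64(28), np.int64(10), np.int64(28))
```

```bash
python3 -c "
from station import arm
print(arm.hand_in())"
```

```text
the job is handed in; nothing more can be done
None
```

The job is handed in, but no verdict came back: the pile was within about 1 mm of square before lidding, the lid reads seated at rim height and both clips read upright. I viewed 11 pictures, one over the limit of 10.

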